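Seat a bearing ring and lock the two-stage keeper lever

ROBOT

A 6-joint arm with a two-finger parallel gripper is mounted at the origin on a cart in front of the work surface, level with it; the furniture and walls round the work are solid. World frame = base frame: x ahead of the robot, y to its left, z up, the work surface at z = 0. Lengths are in m, angles in degrees, forces in N, time in s.
With the tool pointing down it reaches from about 0.3 to 0.75 m from the base axis. Payload 8.5 kg.
Tool frame: the origin (TCP) lies between the finger pads; the fingertips stand 22 mm ahead of it and the grasp point (between the pads) lies 3 mm ahead of it (env.nose_length is the distance from the TCP to the fingertips, in m); z points along the fingers, x is the direction in which the jaws open and shut, and the axes are right-handed (so a half turn about z gives the same grasp; the last joint's range is limited). The gripper opens to 85 mm and grips with 20 to 120 N. Pads are 22 mm wide; open, the fingers measure 114 mm over their backs; the gripper's body (76 mm by 85 mm) begins 54 mm behind the grasp point. The pads swing forward as they close: fully open they stand 13 mm farther back than shut.
Start: joints at [59.857, 21.807, 74.336, -0, 83.858, -12.336], TCP at [0.168, 0.524, 0.253] pointing down, gripper open.
Joint ranges: [-178.18, 178.18], [-50.72, 133.34], [12.68, 142.11], [-81.47, 261.47], [9.98, 163.14], [-165.26, 165.26]. Speed limits (degrees/s): [136.94, 136.94, 180, 180, 180, 180].

INTERFACE

Orientations are given as a 3x3 rotation matrix whose columns are the frame's x, y, z axes.
In Python, from rig import env gives the robot as it stands.
- The arm moves only by the tool arm_command, never from a script. Its argument "steps" is a list of rows, each an object with "delta_pos": the shift along the world's x, y, z in mm, a list of three; "dr": the turn, a rotation vector about the world's x, y, z in degrees, a list of three. In form: [{"delta_pos": [dx, dy, dz], "dr": [wx, wy, wz]}, ...]. A call has 1 to 20 rows; each row shifts and turns the commanded pose from where the row before left it; what a row does not reach is not made up. A row lasts 1/10 s, in which the tool goes at most 50 mm and 8.59 degrees, less where a joint would pass 70% of its speed; a pose out of reach is approached as far as the arm can. A call with a gripper value outside its range is refused whole. "grip" is the opening, from 0 (shut) to 1 (fully open), set as the call begins (left out, the last holds). The fingers move at their own pace and stop on an object; "squeeze" is the grip in N (left out, the last holds). Time passes only in rows, so rows that do not move let the fingers close. It gives the time, the measured TCP pose, the force and the opening at its end, in the units of the state.
- env.observe(): the state, without advancing time (a new reading comes with each control period).
- env.get_image(name): name is "scene" or "side" or "wrist"; returns the picture (420x560x3 uint8, blue, green, red); there is no depth.
- env.get_calibration(name): a dict with "fx", "fy", "cx", "cy" (pixels), "view" (4x4, takes a point from world to camera coordinates). Camera axes: x right, y up, looking along -z (the intrinsics and any distortion apply to the point x, -y, -z); pixel columns grow to the right and rows downward; lengths in m; the calibration is good to about 2 mm. A picture is of the moment at which its call begins: read the wrist's pose just before it. get_calibration takes no time and is no camera call; for the wrist camera it gives the pose at the moment of the call.
- env.close_job(): hands the job in, once; it reports no verdict.
The state is a dict: "time_s": time; "q": joint angles; "qvel": joint speeds; "joint_efforts": joint torques, N m; "position": TCP position; "tool_rot": TCP orientation; "ft_force": force on the tool from outside, world axes, zero at the start; "wrist_torque": the same for the moment, N m; "grip_width": finger opening in m.
Only numpy, scipy, OpenCV 4.12 (cv2) and the standard library are available. Lean on these libraries where they do the work, as an engineer would, in place of code of your own. Each camera call takes 0.05 s, during which the arm holds its last target. There are 200 camera calls.

TASK

With the fingertips, push the brass-coloured ring that lies on the aluminium fixture back until it rests against both locating pins, then push the black knob of the keeper lever round, past its first notch, all the way to its second stop, where it must stay when you let go. Slide the ring flat, without lifting it, and do not disturb the other loose things on the desk.

Things in the scene. Friction and masses are not known exactly. Their poses are not given: they have to be found in the camera images.
- fixture: aluminium plate fixed to the desk, 190 mm (its x) by 220 mm (its y), deck 28 mm above the desk. Origin: centre of its underside. Its x axis points roughly away from the robot, y to the left. On its right half the ring lies in front of two upright steel pins (8 mm in diameter, 8 mm tall); on its left half is the keeper lever
- seat (a point): where the ring's centre must come: centre of a 31 mm ring that touches both pins, at half ring height, 4.5 mm above the deck; at x 20, y -60 mm of the fixture. The pins stand behind it (fixture +x), their axes 9.8 mm in +x and 16.9 mm to either side in y; a ring pushed off-line can jam on one pin
- ring_center (a point): centre of the loose brass-coloured bearing ring, at half height: 31 mm outside diameter, 9 mm tall, lying flat on the deck, open bore, 12 to 23 g. It starts 25 to 45 mm in front of the seat (fixture -x) and up to 8 mm to the side, and slides on the deck
- pivot (a point): the lever's vertical pivot axis, at deck height; at x 20, y 5 mm of the fixture
- knob (a point): middle of the lever's upright black knob: 20 mm in diameter, 30 mm tall, 53 to 83 mm above the desk, 85 mm from the pivot axis. Below it a 10 mm stem and the flat steel arm, whose top is 46 mm above the desk. The lever's other end, a keeper finger of 68 mm at the arm's height, swings over the seated ring without touching it
- lever (a joint): keeper lever angle, rad: 0 = open, knob at 155 deg in the fixture's frame (from its x towards its y). Grows clockwise seen from above: the knob moves away and to the left. Sprung notches at 0 (open), 0.5 (first notch), 1.0 (second stop, end of travel). Leaving 0 or 0.5 takes about 6 N at the knob; let go beyond 0.25 it snaps on to 0.5, beyond 0.75 to 1.0
- oil_tin: small round tin, 51 mm wide, 36 mm tall, left of the fixture: leave alone. Origin: centre of its underside
- spare_ring: another brass-coloured ring, 31 mm, on the desk right of the fixture: leave alone. Origin: centre of its underside
- spacer: silver-coloured ring, 26 mm, on the desk right of the fixture: leave alone. Origin: centre of its underside
- screwdriver: small screwdriver, 143 mm, right: leave alone. Origin: centre of its underside
- marker: marker pen, 112 mm, right: leave alone. Origin: centre of its underside
- caliper: caliper, 235 mm, left: leave alone. Origin: centre of its underside
- micrometer: micrometer, 140 mm, back right: leave alone. Origin: centre of its underside

How it is judged (in metres and radians):
On the way, in this order (a step that is already met when the one before it is completed fails the run):
1. the ring rests against both pins while the lever is still in its open notch (horizontal distance between ring_center and seat below 0.003 m and value of joint lever below 0.25 rad), for 0.2 s.
2. the lever has reached its second stop (value of joint lever above 0.93 rad), for 0.2 s.
At the end, for the whole second after the job is handed in: The ring lies flat on the deck with its centre within 3 mm of the seat, at rest, and the lever stands at its second stop (above 0.93 rad), at rest (horizontal distance between ring_center and seat below 0.003 m and z of ring_center in the frame of fixture between 0.03 and 0.035 m and value of joint lever above 0.93 rad and velocity of joint lever between -0.05 and 0.05 rad/s and linear speed of ring below 0.01 m/s); the robot touches nothing.
It fails at once if the ring is lifted off the deck (by more than 6 mm) (z of ring_center in the frame of fixture above 0.0385 m).
It fails at once if another loose thing is moved by more than 15 mm (distance of any of oil_tin, spare_ring, spacer, screwdriver, marker, caliper, micrometer from where it was at the start of the episode above 0.015 m).
It also fails if it takes over 50 s, if anything falls off the work surface, if the arm or the gripper's body presses on something with over 40 N, if the wrist force passes 120 N, or if a joint passes its speed limit or range.

## Working session

There is one attempt and no reset: what is moved stays moved. The work goes in short steps, Python scripts to look and compute and a tool call to move; the robot and the scene stay as the last step left them, time stands still between calls to the robot, and variables do not carry over. Pictures are saved under pics/ and viewed, about 8 in all and at most 12, crops included, and the job is handed in when it is done.

Besides the shell and the picture viewer there is one more tool, called after ">>>" in YAML: its name, and indented under it one key for each argument. arm_command: Moves the arm, as the interface text tells. Its arguments: {"type":"object","properties":{"steps":{"type":"array"},"grip":{"type":"number"},"squeeze":{"type":"number"}},"required":["steps"]}

```bash
ls; mkdir -p pics
python3 - <<'E'
from rig import env
import cv2,numpy as np
o=env.observe();print(o["time_s"],o["position"],o["tool_rot"],o["grip_width"],env.nose_length)
for n in("scene","side","wrist"):
    c=env.get_calibration(n);print(n,{k:(np.round(v,3).tolist()) for k,v in c.items()})
    cv2.imwrite(f"pics/{n}0.png",env.get_image(n))
E
```

```text
pics
0.0 [0.16807573 0.52340821 0.2526793 ] [[ 3.05783623e-01  9.52100751e-01 -7.31802858e-04]
 [ 9.52099836e-01 -3.05784367e-01 -1.35022928e-03]
 [-1.50932819e-03 -2.83871379e-04 -9.99998821e-01]] 0.08513122581999305 0.022
scene {'fx': 429.259, 'fy': 429.259, 'cx': 274.387, 'cy': 206.628, 'view': [[0.867, -0.499, 0.004, -0.509], [0.241, 0.425, 0.872, -0.213], [-0.437, -0.755, 0.489, -0.883], [0.0, 0.0, 0.0, 1.0]]}
side {'fx': 523.663, 'fy': 523.663, 'cx': 278.788, 'cy': 205.109, 'view': [[0.997, 0.075, 0.015, -0.586], [-0.054, 0.553, 0.832, -0.065], [0.054, -0.83, 0.555, -1.232], [0.0, 0.0, 0.0, 1.0]]}
wrist {'fx': 374.739, 'fy': 374.739, 'cx': 283.116, 'cy': 208.976, 'view': [[0.306, 0.952, -0.002, -0.549], [-0.912, 0.292, -0.286, 0.038], [-0.272, 0.089, 0.958, -0.38], [0.0, 0.0, 0.0, 1.0]]}
```

View pics/scene0.png

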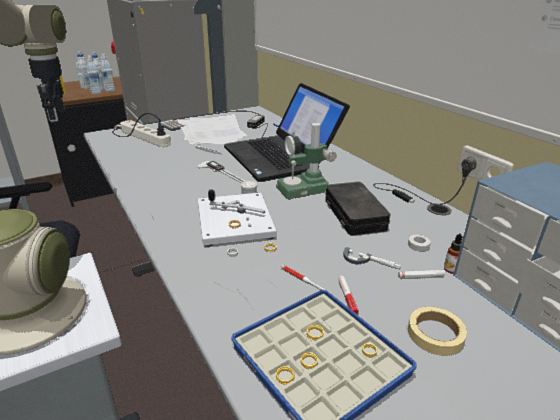

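View pics/side0.png

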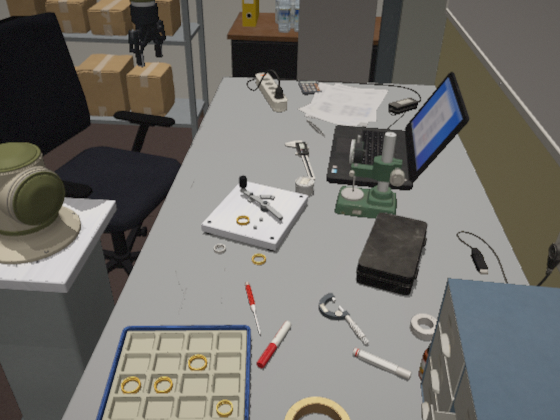

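The scene view shows the fixture around (235,217), the ring at (235,224) and the knob at (211,194). In the side view they are at (257,212), (243,220) and (243,182). Next I'll locate them roughly.

```bash
cat > h.py <<'E'
from rig import env
import cv2,numpy as np
def ray(c,p):
    V=np.array(c["view"]);R=V[:3,:3];o=-R.T@V[:3,3]
    d=R.T@np.array([(p[0]-c["cx"])/c["fx"],-(p[1]-c["cy"])/c["fy"],-1]);return o,d
def plane(c,p,z):
    o,d=ray(c,p);return o+d*(z-o[2])/d[2]
def proj(c,P):
    q=np.array(c["view"])@np.append(P,1);return np.array([c["cx"]+c["fx"]*q[0]/-q[2],c["cy"]-c["fy"]*q[1]/-q[2]])
def brass(im):
    h=cv2.cvtColor(im,cv2.COLOR_BGR2HSV);return cv2.inRange(h,(15,110,90),(32,255,255))
E
python3 - <<'E'
from h import *
s,d=env.get_calibration("scene"),env.get_calibration("side")
for n,a,b,z in(("ring",(235,224),(243,220),.0325),("knobtop",(211,191),(243,178),.083),("cornerL",(200,198),(250,184),.028),("cornerFrontR",(202,239),(206,222),.028),("cornerBR",(273,234),(262,241),.028),("spare",(271,247),(259,259),.004),("tin",(250,186),(305,184),.036)):
    print(n,plane(s,a,z).round(3),plane(d,b,z).round(3))
E
```

```text
ring [0.496 0.047 0.032] [0.499 0.054 0.032]
knobtop [0.479 0.16  0.083] [0.486 0.162 0.083]
cornerL [0.472 0.236 0.028] [0.495 0.225 0.028]
cornerFrontR [0.397 0.03  0.028] [0.413 0.044 0.028]
cornerBR [ 0.562 -0.037  0.028] [ 0.551 -0.016  0.028]
spare [ 0.546 -0.055  0.004] [ 0.548 -0.05   0.004]
tin [0.628 0.219 0.036] [0.639 0.226 0.036]
```

>>> arm_command:
  steps:
    - {"delta_pos": [22, -36, 5], "dr": [0, 0, 0]}
    - {"delta_pos": [22, -36, 5], "dr": [0, 0, 0]}
    - {"delta_pos": [22, -36, 5], "dr": [0, 0, 0]}
    - {"delta_pos": [22, -36, 5], "dr": [0, 0, 0]}
    - {"delta_pos": [22, -36, 5], "dr": [0, 0, 0]}
    - {"delta_pos": [22, -36, 5], "dr": [0, 0, 0]}
    - {"delta_pos": [22, -36, 5], "dr": [0, 0, 0]}
    - {"delta_pos": [22, -36, 5], "dr": [0, 0, 0]}
    - {"delta_pos": [22, -36, 0], "dr": [0, 0, 0]}
    - {"delta_pos": [22, -36, 0], "dr": [0, 0, 0]}
    - {"delta_pos": [22, -36, 0], "dr": [0, 0, 0]}
    - {"delta_pos": [22, -36, 0], "dr": [0, 0, 0]}
    - {"delta_pos": [0, 0, 0], "dr": [0, 0, 0]}
    - {"delta_pos": [0, 0, 0], "dr": [0, 0, 0]}
    - {"delta_pos": [0, 0, 0], "dr": [0, 0, 0]}
  grip: 0.235

```text
time_s: 1.65
position: [0.4317, 0.0923, 0.2933]
tool_rot: [[0.305, 0.952, -0.0], [0.952, -0.305, 0.0], [0.0, -0.0, -1.0]]
ft_force: [0.4, 0.1, 0.3]
grip_width: 0.0201
```

Run:
```python
from h import *
o=env.observe();c=env.get_calibration("wrist");im=env.get_image("wrist");np.savez("w1.npz",im=im,**c)
print(o["position"],o["grip_width"],o["ft_force"]);cv2.imwrite("pics/w1.png",im)
```

```text
[0.43169799 0.09225454 0.29326069] 0.02012195501477583 [0.40410274 0.13981998 0.31228139]
```

View pics/w1.png

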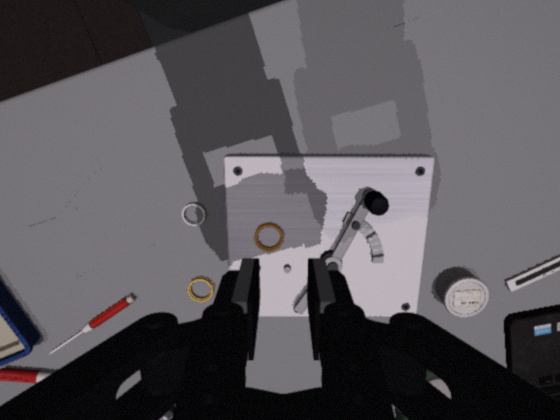

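The wrist view shows the fixture corners at (225,156) and (433,156), the ring at (269,236), one pin at (288,268), the pivot at (334,265) and the knob top at (376,203). The fingers hide the other pin, so I'll compute from these first.

Run:
```python
from h import *
w=np.load("w1.npz");im=w["im"];c={k:w[k] for k in("fx","fy","cx","cy","view")}
m=brass(im);cs,_=cv2.findContours(m,cv2.RETR_EXTERNAL,cv2.CHAIN_APPROX_NONE)
for k in cs:
    if cv2.contourArea(k)>200: 
        e=cv2.minEnclosingCircle(k);print("brass",e,plane(c,e[0],.037).round(4),plane(c,e[0],.009).round(4))
# plate front edge / side edges: gradient along columns/rows
g=cv2.GaussianBlur(cv2.cvtColor(im,cv2.COLOR_BGR2GRAY),(3,3),0).astype(float)
def edge(rng,f):
    pts=np.array([f(i) for i in rng],float)
    P=np.array([plane(c,p,.028)[:2] for p in pts])
    for _ in range(4):
        mu=np.median(P,0);vx,vy,x,y=cv2.fitLine(P.astype(np.float32),cv2.DIST_HUBER,0,.001,.001).ravel()
        r=(P-[x,y])@[-vy,vx];P=P[abs(r)<max(.001,2*r.std())]
    print("edge n",len(P),"rms",r.std().round(4),"ang",np.degrees(np.arctan2(vy,vx)).round(2),"pt",(x,y));return
edge(range(300,425,3),lambda u:(u,148+np.argmax(np.diff(g[148:166,u]))+.5))
edge(list(range(185,255,3)),lambda v:(215+np.argmax(np.diff(g[v,215:240]))+.5,v))
edge(list(range(170,300,3)),lambda v:(410+np.argmin(np.diff(g[v,410:442]))+.5,v))
for n,p,z in(("pin",(288,267),.036),("pivot",(334,264),.05),("knob",(376,203),.083),("c1",(225,156),.028),("c2",(433,156),.028),("c3",(418,317),.028)):print(n,plane(c,p,z).round(4))
```

```text
brass ((200.66481018066406, 289.1955261230469), 13.02927303314209) [ 0.5313 -0.0371  0.037 ] [ 0.5438 -0.0483  0.009 ]
brass ((268.44677734375, 237.294677734375), 13.948030471801758) [0.4955 0.055  0.037 ] [0.5053 0.0506 0.009 ]
edge n 42 rms 0.0 ang 72.25 pt (np.float32(0.444022), np.float32(0.1748643))
edge n 24 rms 0.0003 ang -17.91 pt (np.float32(0.47141725), np.float32(0.014804872))
edge n 42 rms 0.0003 ang -17.75 pt (np.float32(0.5525222), np.float32(0.21689041))
pin [0.5356 0.0643 0.036 ]
pivot [0.5408 0.1137 0.05  ]
knob [0.4775 0.1668 0.083 ]
c1 [0.4    0.0391 0.028 ]
c2 [0.4654 0.2435 0.028 ]
c3 [0.6473 0.1895 0.028 ]
```

>>> arm_command:
  steps:
    - {"delta_pos": [-17, 5, 0], "dr": [0, 0, 0]}
    - {"delta_pos": [-18, 5, 0], "dr": [0, 0, 0]}
    - {"delta_pos": [-18, 5, 0], "dr": [0, 0, 0]}
    - {"delta_pos": [-17, 5, 0], "dr": [0, 0, 0]}
    - {"delta_pos": [0, 0, 0], "dr": [0, 0, 0]}
    - {"delta_pos": [0, 0, 0], "dr": [0, 0, 0]}

```text
time_s: 2.3
position: [0.3621, 0.1122, 0.2936]
tool_rot: [[0.304, 0.953, 0.001], [0.953, -0.304, -0.0], [0.0, 0.001, -1.0]]
ft_force: [0.4, 0.4, -0.0]
grip_width: 0.02
```

Run:
```python
from h import *
o=env.observe();c=env.get_calibration("wrist");im=env.get_image("wrist");np.savez("w2.npz",im=im,**c)
print(o["position"],o["time_s"]);cv2.imwrite("pics/w2.png",cv2.resize(im[190:420,150:490],None,fx=2.3,fy=2.3))
```

```text
[0.36213309 0.11217525 0.29361714] 2.3
```

View pics/w2.png

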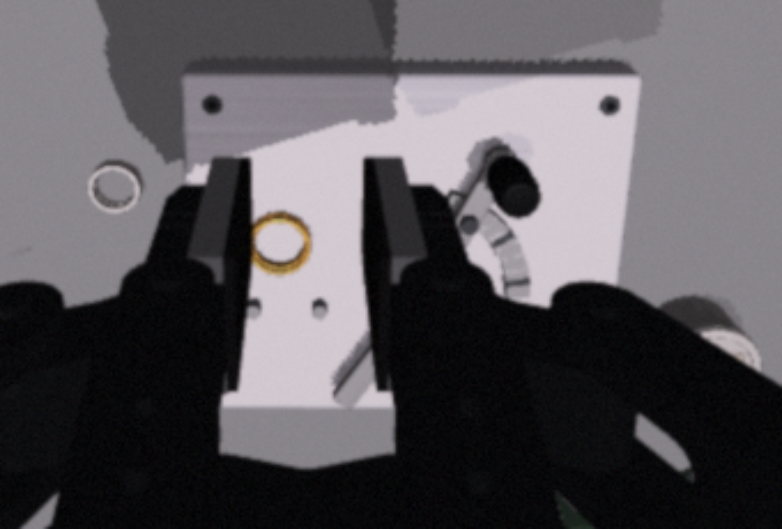

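The second wrist view has both pins clear at crop (254,305) and (319,305). The ring is at crop (281,242), about 3 mm right of the pins' midline. I'll go behind the ring with a 20 mm cradle gap and check from near.

>>> arm_command:
  steps:
    - {"delta_pos": [20, -9, 0], "dr": [0, 0, 0]}
    - {"delta_pos": [20, -9, -20], "dr": [0, 0, 0]}
    - {"delta_pos": [20, -9, -30], "dr": [0, 0, 0]}
    - {"delta_pos": [20, -9, -30], "dr": [0, 0, 0]}
    - {"delta_pos": [17, -10, -30], "dr": [0, 0, 0]}
    - {"delta_pos": [0, 0, -30], "dr": [0, 0, 0]}
    - {"delta_pos": [0, 0, -30], "dr": [0, 0, 0]}
    - {"delta_pos": [0, 0, -30], "dr": [0, 0, 0]}
    - {"delta_pos": [0, 0, -14], "dr": [0, 0, 0]}
    - {"delta_pos": [0, 0, 0], "dr": [0, 0, 0]}
    - {"delta_pos": [0, 0, 0], "dr": [0, 0, 0]}

```text
time_s: 3.45
position: [0.4598, 0.0655, 0.0795]
tool_rot: [[0.306, 0.952, 0.0], [0.952, -0.306, -0.0], [0.0, 0.0, -1.0]]
ft_force: [-0.3, 0.3, -0.2]
grip_width: 0.0202
```

Run:
```python
from h import *
w=np.load("w2.npz");im=w["im"];c={k:w[k] for k in("fx","fy","cx","cy","view")}
ex=np.array([.9521,-.3057]);ey=np.array([.3057,.9521])
uv=lambda P:np.round([P[:2]@ex,P[:2]@ey],4)
for n,p,z in(("pinL",(288.7,322.6),.036),("pinR",(260.4,322.6),.036),("ring",(272.2,295.2),.037)):print(n,uv(plane(c,p,z)))
o=env.observe();c=env.get_calibration("wrist");im=env.get_image("wrist");np.savez("w3.npz",im=im,**c)
print(o["position"],uv(o["position"]),o["time_s"]);cv2.imwrite("pics/w3.png",im)
m=brass(im);cs,_=cv2.findContours(m,cv2.RETR_EXTERNAL,cv2.CHAIN_APPROX_NONE)
for k in cs:
    if cv2.contourArea(k)>200:
        e=cv2.minEnclosingCircle(k);print(e,uv(plane(c,e[0],.037)))
```

```text
pinL [0.4893 0.224 ]
pinR [0.4893 0.1912]
ring [0.4531 0.2051]
[0.45983427 0.06552954 0.07948181] [0.4178 0.203 ] 3.45
((284.56060791015625, 326.257568359375), 28.914058685302734) [0.4558 0.2035]
```

View pics/w3.png

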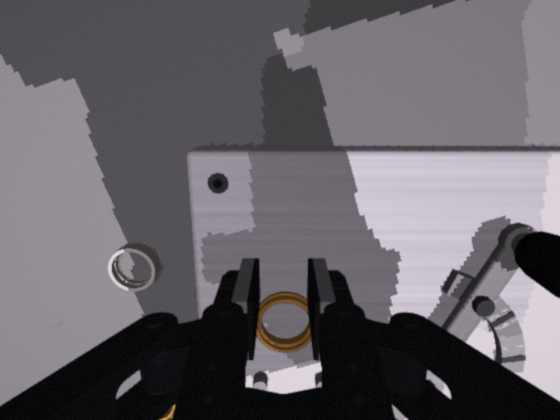

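The near view has the ring at (285,326), centred in the finger gap (259–308). The pins show just beyond, at (260,380) and (319,380). Next is a gentle descent.

>>> arm_command:
  steps:
    - {"delta_pos": [0, 0, -10], "dr": [0, 0, 0]}
    - {"delta_pos": [0, 0, -10], "dr": [0, 0, 0]}
    - {"delta_pos": [0, 0, -6], "dr": [0, 0, 0]}
    - {"delta_pos": [0, 0, -1], "dr": [0, 0, 0]}
    - {"delta_pos": [0, 0, 0], "dr": [0, 0, 0]}
    - {"delta_pos": [0, 0, 0], "dr": [0, 0, 0]}

```text
time_s: 4.1
position: [0.4593, 0.0656, 0.0525]
tool_rot: [[0.306, 0.952, 0.0], [0.952, -0.306, -0.0], [0.0, 0.0, -1.0]]
ft_force: [-1.1, -1.2, -0.2]
grip_width: 0.0205
```

>>> arm_command:
  steps:
    - {"delta_pos": [0, 0, -1], "dr": [0, 0, 0]}
    - {"delta_pos": [0, 0, 0], "dr": [0, 0, 0]}

```text
time_s: 4.3
position: [0.4592, 0.0656, 0.0514]
tool_rot: [[0.306, 0.952, 0.0], [0.952, -0.306, -0.0], [0.0, 0.0, -1.0]]
ft_force: [0.1, 0.4, -0.0]
grip_width: 0.0202
```

>>> arm_command:
  steps:
    - {"delta_pos": [0, 0, -1], "dr": [0, 0, 0]}
    - {"delta_pos": [0, 0, 0], "dr": [0, 0, 0]}

```text
time_s: 4.5
position: [0.4592, 0.0656, 0.0503]
tool_rot: [[0.306, 0.952, -0.0], [0.952, -0.306, -0.0], [-0.0, -0.0, -1.0]]
ft_force: [-0.2, -0.2, 0.2]
grip_width: 0.0202
```

>>> arm_command:
  steps:
    - {"delta_pos": [0, 0, -1], "dr": [0, 0, 0]}
    - {"delta_pos": [0, 0, 0], "dr": [0, 0, 0]}

```text
time_s: 4.7
position: [0.4592, 0.0656, 0.0501]
tool_rot: [[0.306, 0.952, 0.001], [0.952, -0.306, -0.0], [0.0, 0.001, -1.0]]
ft_force: [-3.6, -0.3, 11.7]
grip_width: 0.0197
```

>>> arm_command:
  steps:
    - {"delta_pos": [0, 0, -1], "dr": [0, 0, 0]}
    - {"delta_pos": [0, 0, 0], "dr": [0, 0, 0]}

```text
time_s: 4.9
position: [0.4592, 0.0657, 0.0501]
tool_rot: [[0.306, 0.952, 0.001], [0.952, -0.306, -0.0], [0.0, 0.001, -1.0]]
ft_force: [-6.7, 0.9, 27.0]
grip_width: 0.0202
```

Deck contact came at TCP z 0.050. I'll raise to about 3 mm clearance and push.

>>> arm_command:
  steps:
    - {"delta_pos": [0, 0, 2.5], "dr": [0, 0, 0]}
    - {"delta_pos": [0, 0, 2], "dr": [0, 0, 0]}
    - {"delta_pos": [2.9, -0.9, 0], "dr": [0, 0, 0]}
    - {"delta_pos": [2.9, -0.9, 0], "dr": [0, 0, 0]}
    - {"delta_pos": [2.9, -0.9, 0], "dr": [0, 0, 0]}
    - {"delta_pos": [2.9, -0.9, 0], "dr": [0, 0, 0]}
    - {"delta_pos": [2.9, -0.9, 0], "dr": [0, 0, 0]}
    - {"delta_pos": [2.9, -0.9, 0], "dr": [0, 0, 0]}
    - {"delta_pos": [2.1, -0.1, 0], "dr": [0, 0, 0]}
    - {"delta_pos": [2.1, -0.1, 0], "dr": [0, 0, 0]}
    - {"delta_pos": [2.1, -0.1, 0], "dr": [0, 0, 0]}
    - {"delta_pos": [2.1, -0.1, 0], "dr": [0, 0, 0]}
    - {"delta_pos": [2.1, -0.1, 0], "dr": [0, 0, 0]}
    - {"delta_pos": [2.1, -0.1, 0], "dr": [0, 0, 0]}
    - {"delta_pos": [2.1, -0.1, 0], "dr": [0, 0, 0]}
    - {"delta_pos": [0, 0, 0], "dr": [0, 0, 0]}

```text
time_s: 6.5
position: [0.4916, 0.0595, 0.0528]
tool_rot: [[0.306, 0.952, 0.0], [0.952, -0.306, -0.0], [0.0, 0.0, -1.0]]
ft_force: [-0.5, -0.8, 0.1]
grip_width: 0.0202
```

```bash
cat >> h.py <<'E'
ex=np.array([.9521,-.3057]);ey=np.array([.3057,.9521])
uv=lambda P:np.round([P[:2]@ex,P[:2]@ey],4)
def look(n):
    o=env.observe();c=env.get_calibration("wrist");im=env.get_image("wrist");np.savez(n+".npz",im=im,**c)
    print(o["position"].round(4),uv(o["position"]),o["time_s"],o["grip_width"],o["ft_force"].round(1));cv2.imwrite(f"pics/{n}.png",im)
    cs,_=cv2.findContours(brass(im),cv2.RETR_EXTERNAL,cv2.CHAIN_APPROX_NONE)
    for k in cs:
        if cv2.contourArea(k)>200:
            e=cv2.minEnclosingCircle(k);print(e,uv(plane(c,e[0],.037)))
    return im,c
E
python3 -c "
from h import *
look('w4')"
```

```text
[0.4916 0.0595 0.0528] [0.4498 0.2069] 6.5 0.020200231408018028 [-0.5 -0.8  0.1]
```

View pics/w4.png

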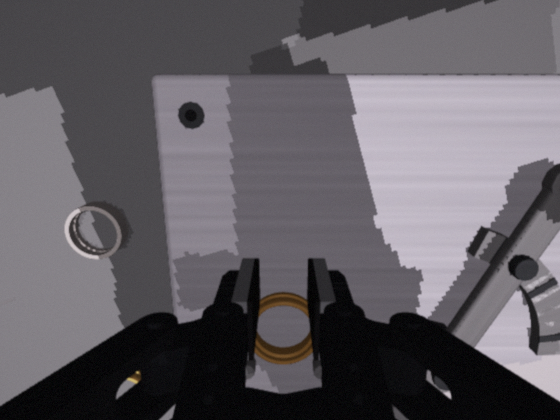

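The ring at (282,328) sits in the cradle, with the pins just ahead at (251,368) and (318,368). I'll continue in small pushes and watch the force.

>>> arm_command:
  steps:
    - {"delta_pos": [1.9, -0.6, 0], "dr": [0, 0, 0]}
    - {"delta_pos": [1.9, -0.6, 0], "dr": [0, 0, 0]}
    - {"delta_pos": [0.95, -0.3, 0], "dr": [0, 0, 0]}
    - {"delta_pos": [0, 0, 0], "dr": [0, 0, 0]}

```text
time_s: 6.95
position: [0.4962, 0.058, 0.0528]
tool_rot: [[0.306, 0.952, 0.0], [0.952, -0.306, -0.0], [0.0, 0.0, -1.0]]
ft_force: [0.7, -0.2, -0.1]
grip_width: 0.0202
```

>>> arm_command:
  steps:
    - {"delta_pos": [0.95, -0.3, 0], "dr": [0, 0, 0]}
    - {"delta_pos": [0.95, -0.3, 0], "dr": [0, 0, 0]}
    - {"delta_pos": [0, 0, 0], "dr": [0, 0, 0]}

```text
time_s: 7.25
position: [0.4981, 0.0574, 0.0528]
tool_rot: [[0.306, 0.952, 0.0], [0.952, -0.306, -0.0], [0.0, 0.0, -1.0]]
ft_force: [-0.5, 0.2, 0.0]
grip_width: 0.0203
```

>>> arm_command:
  steps:
    - {"delta_pos": [0.95, -0.3, 0], "dr": [0, 0, 0]}
    - {"delta_pos": [0, 0, 0], "dr": [0, 0, 0]}

```text
time_s: 7.45
position: [0.499, 0.0571, 0.0528]
tool_rot: [[0.306, 0.952, 0.0], [0.952, -0.306, -0.0], [-0.0, 0.0, -1.0]]
ft_force: [0.0, -0.6, -0.2]
grip_width: 0.0198
```

>>> arm_command:
  steps:
    - {"delta_pos": [0.95, -0.3, 0], "dr": [0, 0, 0]}
    - {"delta_pos": [0, 0, 0], "dr": [0, 0, 0]}

```text
time_s: 7.65
position: [0.4999, 0.0568, 0.0528]
tool_rot: [[0.306, 0.952, 0.0], [0.952, -0.306, -0.0], [0.0, 0.0, -1.0]]
ft_force: [1.8, -0.3, 0.7]
grip_width: 0.0201
```

u is now 0.4585; contact expected around 0.4612.

>>> arm_command:
  steps:
    - {"delta_pos": [0.95, -0.3, 0], "dr": [0, 0, 0]}
    - {"delta_pos": [0, 0, 0], "dr": [0, 0, 0]}

```text
time_s: 7.85
position: [0.5008, 0.0565, 0.0528]
tool_rot: [[0.306, 0.952, -0.0], [0.952, -0.306, 0.0], [0.0, -0.0, -1.0]]
ft_force: [0.1, 0.5, -0.1]
grip_width: 0.0204
```

>>> arm_command:
  steps:
    - {"delta_pos": [0.95, -0.3, 0], "dr": [0, 0, 0]}
    - {"delta_pos": [0, 0, 0], "dr": [0, 0, 0]}

```text
time_s: 8.05
position: [0.5015, 0.0564, 0.0527]
tool_rot: [[0.306, 0.952, -0.001], [0.952, -0.306, 0.0], [0.0, -0.001, -1.0]]
ft_force: [-1.2, 0.9, -0.0]
grip_width: 0.0204
```

>>> arm_command:
  steps:
    - {"delta_pos": [0.95, -0.3, 0], "dr": [0, 0, 0]}
    - {"delta_pos": [0, 0, 0], "dr": [0, 0, 0]}

```text
time_s: 8.25
position: [0.502, 0.0563, 0.0526]
tool_rot: [[0.306, 0.952, -0.002], [0.952, -0.306, 0.001], [0.0, -0.002, -1.0]]
ft_force: [-2.9, 3.4, 1.3]
grip_width: 0.0199
```

```bash
python3 -c "
from h import *
im,c=look('w5');cv2.imwrite('pics/w5c.png',cv2.resize(im[230:420,170:400],None,fx=3,fy=3,interpolation=2))"
```

```text
[0.502  0.0563 0.0526] [0.4607 0.207 ] 8.25 0.01987645684750202 [-2.9  3.4  1.3]
```

View pics/w5c.png

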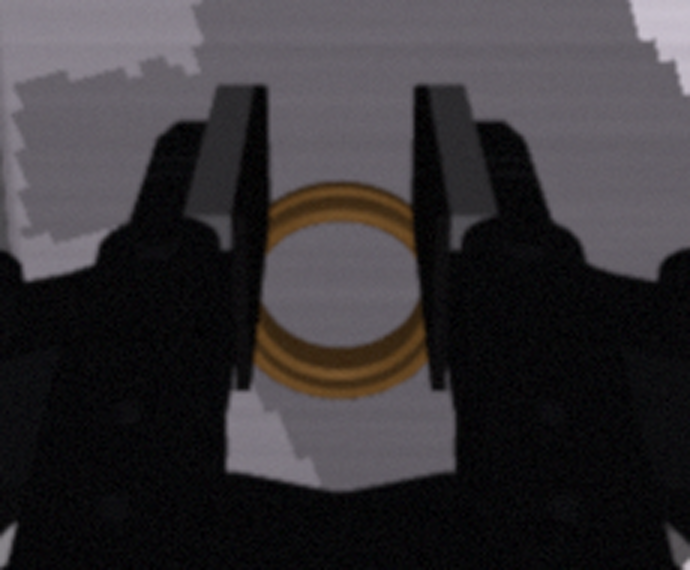

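The contact force rises to about 4.5 N at u 0.4607 (0.4612 expected), leaning left. One small settling push, then retreat and check.

>>> arm_command:
  steps:
    - {"delta_pos": [0.6, 0.3, 0], "dr": [0, 0, 0]}
    - {"delta_pos": [0.4, 0, 0], "dr": [0, 0, 0]}
    - {"delta_pos": [0, 0, 0], "dr": [0, 0, 0]}
    - {"delta_pos": [0, 0, 0], "dr": [0, 0, 0]}

```text
time_s: 8.7
position: [0.5025, 0.0565, 0.0526]
tool_rot: [[0.306, 0.952, -0.003], [0.952, -0.306, 0.0], [-0.0, -0.003, -1.0]]
ft_force: [-5.1, 2.3, 3.1]
grip_width: 0.0202
```

>>> arm_command:
  steps:
    - {"delta_pos": [-1.9, 0.6, 0], "dr": [0, 0, 0]}
    - {"delta_pos": [-3.8, 1.2, 0], "dr": [0, 0, 0]}
    - {"delta_pos": [-9.5, 3, 0], "dr": [0, 0, 0]}
    - {"delta_pos": [-9.5, 3, 0], "dr": [0, 0, 0]}
    - {"delta_pos": [-9.5, 3, 10], "dr": [0, 0, 0]}
    - {"delta_pos": [-19, 6, 20], "dr": [0, 0, 0]}
    - {"delta_pos": [-19, 6, 20], "dr": [0, 0, 0]}
    - {"delta_pos": [-19, 6, 20], "dr": [0, 0, 0]}
    - {"delta_pos": [0, 0, 20], "dr": [0, 0, 0]}
    - {"delta_pos": [0, 0, 20], "dr": [0, 0, 0]}
    - {"delta_pos": [0, 0, 0], "dr": [0, 0, 0]}
    - {"delta_pos": [0, 0, 0], "dr": [0, 0, 0]}

```text
time_s: 9.9
position: [0.412, 0.0851, 0.163]
tool_rot: [[0.306, 0.952, 0.001], [0.952, -0.306, -0.0], [0.0, 0.001, -1.0]]
ft_force: [-0.8, -0.3, -0.6]
grip_width: 0.0199
```

```bash
python3 -c "
from h import *
im,c=look('w6')"
```

```text
[0.412  0.0851 0.163 ] [0.3663 0.207 ] 9.9 0.019899004107842604 [-0.8 -0.3 -0.6]
((283.33892822265625, 349.2181091308594), 20.493698120117188) [0.4813 0.207 ]
```

View pics/w6.png

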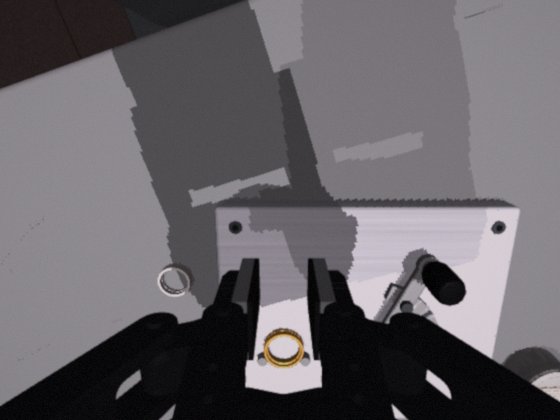

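The ring at (283,348) touches both pins symmetrically, at (261,358) and (305,358). For the lever I'll turn the tool 36° (its mid-travel tangent) and set a 14 mm gap to cradle the knob.

>>> arm_command:
  steps:
    - {"delta_pos": [5.5, 12, 0], "dr": [0, 0, 6]}
    - {"delta_pos": [5.5, 12, 0], "dr": [0, 0, 6]}
    - {"delta_pos": [5.5, 12, 0], "dr": [0, 0, 6]}
    - {"delta_pos": [5.5, 12, 0], "dr": [0, 0, 6]}
    - {"delta_pos": [5.5, 12, 0], "dr": [0, 0, 6]}
    - {"delta_pos": [5.5, 11, 0], "dr": [0, 0, 6]}
    - {"delta_pos": [0, 0, -25], "dr": [0, 0, 0]}
    - {"delta_pos": [0, 0, -25], "dr": [0, 0, 0]}
    - {"delta_pos": [0, 0, 0], "dr": [0, 0, 0]}
    - {"delta_pos": [0, 0, 0], "dr": [0, 0, 0]}
  grip: 0.165

```text
time_s: 10.95
position: [0.4453, 0.156, 0.1126]
tool_rot: [[-0.312, 0.95, -0.002], [0.95, 0.312, -0.0], [0.0, -0.002, -1.0]]
ft_force: [0.4, -0.2, 0.2]
grip_width: 0.0139
```

```bash
python3 -c "
from h import *
im,c=look('w7');print(env.observe()['q'])"
```

```text
[0.4453 0.156  0.1126] [0.3763 0.2846] 10.95 0.013889479212618254 [ 0.4 -0.2  0.2]
((72.95439147949219, 294.14544677734375), 29.12483787536621) [0.48   0.2068]
[ 4.88464809e+00  2.35772339e+01  9.85072289e+01 -3.97071078e-04
  5.79071374e+01 -1.03303414e+02]
```

View pics/w7.png

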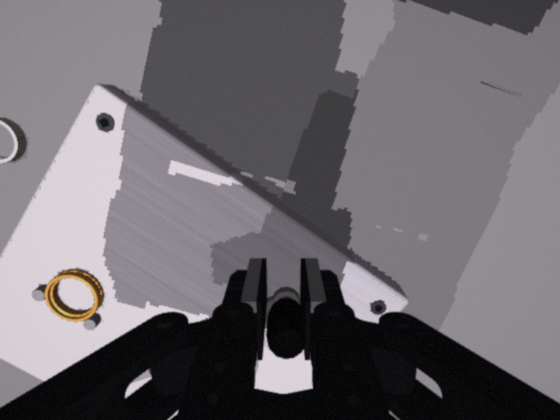

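The knob at (287,335) is centred ahead of the gap. I'll descend and push through the first notch.

>>> arm_command:
  steps:
    - {"delta_pos": [0, 0, -15], "dr": [0, 0, 0]}
    - {"delta_pos": [0, 0, -16], "dr": [0, 0, 0]}
    - {"delta_pos": [5, 1.6, 0], "dr": [0, 0, 0]}
    - {"delta_pos": [5, 1.6, 0], "dr": [0, 0, 0]}
    - {"delta_pos": [5, 1.6, 0], "dr": [0, 0, 0]}
    - {"delta_pos": [3, 1, 0], "dr": [0, 0, 0]}
    - {"delta_pos": [1.5, 0.5, 0], "dr": [0, 0, 0]}
    - {"delta_pos": [0, 0, 0], "dr": [0, 0, 0]}

```text
time_s: 11.8
position: [0.4647, 0.1626, 0.082]
tool_rot: [[-0.312, 0.95, -0.001], [0.95, 0.312, 0.0], [0.0, -0.0, -1.0]]
ft_force: [-3.0, 1.2, 1.4]
grip_width: 0.0142
```

>>> arm_command:
  steps:
    - {"delta_pos": [4, 3.7, 0], "dr": [0, 0, 0]}
    - {"delta_pos": [4, 3.5, 0], "dr": [0, 0, 0]}
    - {"delta_pos": [4, 3.3, 0], "dr": [0, 0, 0]}
    - {"delta_pos": [4.2, 3.1, 0], "dr": [0, 0, 0]}
    - {"delta_pos": [4.7, 2.7, 0], "dr": [0, 0, 0]}
    - {"delta_pos": [4.8, 2.4, 0], "dr": [0, 0, 0]}
    - {"delta_pos": [4.8, 2.2, 0], "dr": [0, 0, 0]}
    - {"delta_pos": [4.9, 1.9, 0], "dr": [0, 0, 0]}
    - {"delta_pos": [0, 0, 0], "dr": [0, 0, 0]}

```text
time_s: 12.7
position: [0.4991, 0.1859, 0.081]
tool_rot: [[-0.312, 0.95, -0.004], [0.95, 0.312, 0.001], [0.002, -0.003, -1.0]]
ft_force: [-4.6, 6.6, -3.3]
grip_width: 0.0141
```

>>> arm_command:
  steps:
    - {"delta_pos": [5, 1.6, 0], "dr": [0, 0, 0]}
    - {"delta_pos": [5.2, 1.2, 0], "dr": [0, 0, 0]}
    - {"delta_pos": [5.3, 0.8, 0], "dr": [0, 0, 0]}
    - {"delta_pos": [5.3, 0.5, 0], "dr": [0, 0, 0]}
    - {"delta_pos": [5.3, 0.2, 0], "dr": [0, 0, 0]}
    - {"delta_pos": [5.3, -0.1, 0], "dr": [0, 0, 0]}
    - {"delta_pos": [0, 0, 0], "dr": [0, 0, 0]}

```text
time_s: 13.4
position: [0.5311, 0.1901, 0.0812]
tool_rot: [[-0.313, 0.95, -0.002], [0.95, 0.313, 0.001], [0.001, -0.002, -1.0]]
ft_force: [-0.7, 1.1, 0.4]
grip_width: 0.0137
```

>>> arm_command:
  steps:
    - {"delta_pos": [5.3, -0.4, 0], "dr": [0, 0, 0]}
    - {"delta_pos": [3.5, -0.5, 0], "dr": [0, 0, 0]}
    - {"delta_pos": [0, 0, 0], "dr": [0, 0, 0]}

```text
time_s: 13.7
position: [0.5408, 0.1888, 0.0816]
tool_rot: [[-0.312, 0.95, -0.0], [0.95, 0.312, 0.0], [0.0, 0.0, -1.0]]
ft_force: [-0.5, 1.1, -0.6]
grip_width: 0.0144
```

>>> arm_command:
  steps:
    - {"delta_pos": [2, -0.3, 0], "dr": [0, 0, 0]}
    - {"delta_pos": [1, -0.1, 0], "dr": [0, 0, 0]}
    - {"delta_pos": [0, 0, 0], "dr": [0, 0, 0]}
    - {"delta_pos": [0, 0, 0], "dr": [0, 0, 0]}

```text
time_s: 14.1
position: [0.5419, 0.1885, 0.0815]
tool_rot: [[-0.313, 0.95, -0.004], [0.95, 0.313, 0.001], [0.002, -0.004, -1.0]]
ft_force: [-9.9, 4.9, 2.4]
grip_width: 0.0145
```

At the hard stop (force about 11 N, stalled). Retreating straight back, lifting, and looking.

>>> arm_command:
  steps:
    - {"delta_pos": [-2, -0.6, 0], "dr": [0, 0, 0]}
    - {"delta_pos": [-5, -1.6, 0], "dr": [0, 0, 0]}
    - {"delta_pos": [-19, -6, 0], "dr": [0, 0, 0]}
    - {"delta_pos": [-19, -6, 0], "dr": [0, 0, 0]}
    - {"delta_pos": [-19, -6, 20], "dr": [0, 0, -6]}
    - {"delta_pos": [-19, -8, 30], "dr": [0, 0, -6]}
    - {"delta_pos": [-20, -8, 30], "dr": [0, 0, -6]}
    - {"delta_pos": [-25, -8, 30], "dr": [0, 0, -6]}
    - {"delta_pos": [-25, -8, 30], "dr": [0, 0, -6]}
    - {"delta_pos": [-25, 0, 10], "dr": [0, 0, -6]}
    - {"delta_pos": [0, 0, 0], "dr": [0, 0, 0]}
    - {"delta_pos": [0, 0, 0], "dr": [0, 0, 0]}
  grip: 0.5

```text
time_s: 15.3
position: [0.3658, 0.1356, 0.2322]
tool_rot: [[0.305, 0.952, 0.002], [0.952, -0.305, -0.0], [0.0, 0.002, -1.0]]
ft_force: [1.0, 0.3, -0.2]
grip_width: 0.0427
```

```bash
python3 -c "
from h import *
im,c=look('w8')
for t in (0,.5,1):
    a=np.radians(155)-t;P=np.array([.484+.085*np.cos(a),.2718+.085*np.sin(a)]);print(t,proj(c,np.append(P[0]*ex+P[1]*ey,.083)))
print('seat',proj(c,np.append(.484*ex+.2068*ey,.037)))"
```

```text
[0.3658 0.1356 0.2322] [0.3069 0.2409] 15.3 0.042705173500924565 [ 1.   0.3 -0.2]
0 [364.43378891 315.3256511 ]
0.5 [401.02569712 343.05407664]
1 [414.99941462 381.23316274]
seat [248.95285828 356.95980363]
```

View pics/w8.png

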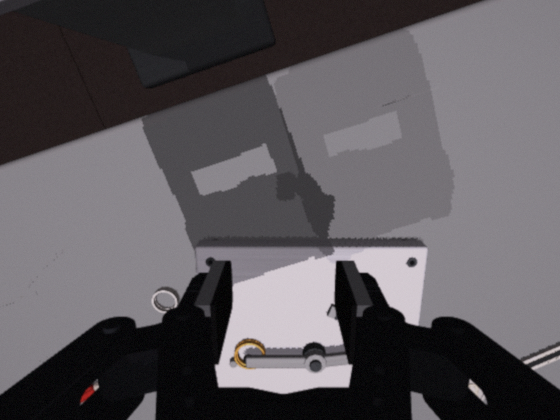

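The keeper finger, from (315,362) to (247,362), now lies over the seated ring. The wrist fingers hide the knob, so I'll confirm the knob and ring from the fixed cameras.

```bash
python3 -c "
from h import *
t=[]
for n in('scene','side'):
    c=env.get_calibration(n);im=env.get_image(n)
    for a in(.5,1):
        b=np.radians(155)-a;P=np.array([.484+.085*np.cos(b),.2718+.085*np.sin(b)]);print(n,a,proj(c,np.append(P[0]*ex+P[1]*ey,.068)).round(1))
    print('seat',proj(c,np.append(.484*ex+.2068*ey,.033)).round(1))
    p=proj(c,np.append(P[0]*ex+P[1]*ey,.068)).astype(int);x,y=p-[50,40]
    t.append(cv2.resize(im[y:y+85,x:x+100],(400,340),interpolation=2));print('crop',x,y)
cv2.imwrite('pics/f.png',np.hstack(t))"
```

```text
scene 0.5 [219.4 188.3]
scene 1 [232.3 184.7]
seat [244.4 220.8]
crop 182 144
side 0.5 [256.8 177.8]
side 1 [273.4 178. ]
seat [253.3 221.8]
crop 223 138
```

View pics/f.png

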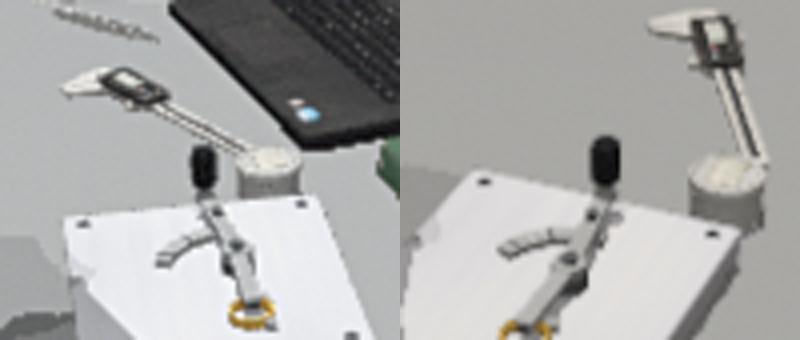

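The knob is at scene (233,186) and side (274,178). The predictions for 1.0 rad are (232,185) and (273,178), so the lever is at its second stop with the keeper over the ring. Handing in.

```bash
python3 -c "
from rig import env
print(env.close_job(),env.observe()['time_s'])"
```

```text
the job is handed in; nothing more can be done
the job is handed in; nothing more can be done
```

The ring is seated against both pins, the lever is at its second stop, and the job is handed in. It took about 15 s of robot time, and `close_job` gives no verdict.

**Ring:** I slid it flat with the fingertips set 20 mm apart until the push force rose to about 5 N. That was within 1 mm of the expected contact point. A wrist picture after I let go showed it touching both pins symmetrically. That picture put its centre 2.7 mm short of the seat I computed from the plate edges. I put this down to camera calibration, because the pins themselves also appeared about 4.5 mm nearer than the edges predict.

**Lever:** I pushed the knob through the first notch to a hard stop, where the force reached about 11 N. After letting go, the knob was within about 1 pixel of its predicted 1.0 rad position in both fixed cameras, and the keeper finger lay over the ring.

**Other things:** The gripper was clear of everything at hand-in. The tin and caliper looked in place in the last pictures. I did not measure the other loose things again, but the arm did not go near them. No check failed.

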